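Index the dividing turntable to the long scale line

TASK

A lacquer bowl stands on a dividing turntable, ready for its next division. With the fingertips, push the turntable round by its upright finger post until the index line on the wooden disc lines up with the one long line on the fixed scale around it, then leave it standing there. Only push: do not pinch the post, do not touch, lift or shift the bowl, and leave the jars and the tin where they are.

Things in the scene. Friction and masses are not known exactly. Their poses are not given: they have to be found in the camera images.
- dial_base: Fixed round aluminium base, 320 mm across, 20 mm high. Origin on the turning axis at the table top. Its top carries a ring-shaped scale round the disc: 23 short black lines (8 mm) every 15 degrees and one long black line (31 mm long, 4 mm wide, across the whole ring), the target, along the base's +x axis. Three small screw heads near the rim mean nothing. It stands at any yaw.
- dial_axis (a point): Point on the turning axis, at the height of the disc's top face (30 mm above the table).
- dial (a joint): Angle (rad) of the turning wooden disc, 250 mm in diameter, 10 mm thick, top face 30 mm above the table. Positive is anticlockwise from above. At 0, and at every whole turn (6.283), the index line stands at the long scale line. It turns either way with no stop nearer than a full turn beyond the line, with a steady drag of 0.25 N m (about 2.4 N at the post), and stays where it is left.
- index_mark (a point): Outer end of the disc's only long radial black line (4 mm wide, 50 mm long), at radius 126 mm, 25 mm above the table; it turns with the disc.
- target_line (a point): Inner end of the long line on the fixed scale, at radius 126 mm, 25 mm above the table. Index and scale are in line when the index mark meets this point.
- post (a point): The steel finger post on the disc, diametrically opposite the index line; this point is its middle, at radius 105 mm, 46 mm above the table. The post is an upright block 24 mm along the radius, 14 mm across, 32 mm high (30 to 62 mm above the table), fixed to the disc. Pushing on its flat side (the 24 x 32 mm one) with a finger turns the disc that way.
- bowl: Black lacquer bowl, red inside, 114 mm in diameter and 56 mm high, standing loose on the middle of the disc; its rim is 86 mm above the table. Origin at the centre of its foot, 30 mm above the table.
- small_jar: Small glass jar with a black lid, 48 mm in diameter, 62 mm high, standing loose on the table to the left. Origin at the centre of its underside.
- tin: Round lacquer tin, 73 mm in diameter, 78 mm high, standing loose on the table to the left. Origin at the centre of its underside.
- putty_jar: Glass jar with a grey-green lid, 66 mm in diameter, 82 mm high, standing loose on the table to the right of the turntable. Origin at the centre of its underside.
There are look-alikes about, which are no part of the job. There is more than one size of the bowl; the job needs the smaller.

How it is judged:
By the outcome, as a careful person would: the job done as asked, in the order asked, and still so for the second after the job is handed in, with the robot touching nothing.
It also fails if it takes over 48 s, if anything falls off the work surface, if the arm or the gripper's body presses on something with over 40 N, if the wrist force passes 120 N, or if a joint passes its speed limit or range.

ROBOT

A 7-joint arm with a two-finger parallel gripper is mounted at the origin on a cart in front of the work surface, level with it; the furniture and walls round the work are solid. World frame = base frame: x ahead of the robot, y to its left, z up, the work surface at z = 0. Lengths are in m, angles in rad, forces in N, time in s.
With the tool pointing down it reaches from about 0.35 to 0.9 m from the base axis. Payload 8.1 kg.
Tool frame: the origin (TCP) lies on the centre line of the jaws, within the pads' length; the fingertips stand 17 mm ahead of it and the grasp point (between the pads) lies 2 mm behind it; z points along the fingers, y is the direction in which the jaws open and shut (so a half turn about z gives the same grasp; the last joint's range is limited). The gripper opens to 92 mm and grips with 3 to 60 N. Pads are 19 mm wide; open, the fingers measure 130 mm over their backs; the gripper's body (75 mm by 190 mm) begins 47 mm behind the grasp point.
Start: joints at [-1.234, 0.434, 0.025, 1.573, -0.012, 1.134, -0.075], TCP at [0.266, 0.566, 0.244] pointing down, gripper open.
Joint ranges: [-2.62, 2.62], [-0.44, 2.09], [-1.27, 1.32], [0.08, 2.57], [-1.32, 4.46], [0.12, 2], [-2.74, 2.74]. Speed limits (rad/s): [2.22, 2.22, 3.01, 3.01, 3.14, 3.14, 3.14].

INTERFACE

Orientations are given as a rotation vector (axis times angle).
In Python, from cell import arm gives the robot as it stands.
- The arm moves only by the shell command python3 -m creep 'ROWS' [FORCE]. ROWS is JSON, a list that holds one entry, the list of rows, each a list of 7 numbers: the shift along the world's x, y, z in cm, then the turn, a rotation vector about the world's x, y, z in degrees, then the opening, from -1 (shut) to 1 (fully open), so that 0 is half open. In form: [[[tx, ty, tz, ax, ay, az, jaw], ...]]. A call has 1 to 5 rows; each row is the pose to reach, as a shift and turn from the pose commanded when the call began; what a row does not reach only later rows make up. A row lasts 1/10 s, in which the tool goes at most 50 mm and 8.59 degrees, less where a joint would pass 70% of its speed; a pose out of reach is approached as far as the arm can. A call with a gripper value outside its range is refused whole. The fingers move at their own pace and stop on an object; FORCE is the grip in N (left out, the last holds). Time passes only in rows, so rows that repeat a pose let the fingers close. It gives the time, the measured TCP pose, the force and the opening at its end, in the units of the state.
- arm.observe(): the state, without advancing time (a new reading comes with each control period).
- arm.get_image(name): name is "scene" or "side" or "wrist"; returns the picture (400x640x3 uint8, red, green, blue); there is no depth.
- arm.camera_model(name): a dict with "vfov" (degrees; the focal length in pixels is half the picture's height over the tangent of half this angle, whatever the lens; pixels are square), "cx", "cy" (the principal point, pixels), "cam_to_world" (4x4, takes a point from camera to world coordinates); the wrist camera has in their place "T_tool_cam" (4x4, takes a point from camera to tool coordinates, whose origin is the TCP and whose axes are the flange's). Camera axes: x right, y down, z forward; pixel columns grow to the right and rows downward; lengths in m; the calibration is good to about 2 mm. A picture is of the moment at which its call begins: read the wrist's pose just before it. camera_model takes no time and is no camera call.
- arm.sign_off(): hands the job in, once; it reports no verdict.
The state is a dict: "clock": time; "joints": joint angles; "dq": joint speeds; "joint_efforts": joint torques, N m; "position": TCP position; "ee_rot": TCP orientation; "force": force on the tool from outside, world axes, zero at the start; "ft_torque": the same for the moment, N m; "width": opening from 0.0 (shut) to 1.0 (fully open).
Only numpy, scipy, OpenCV 4.12 (cv2) and the standard library are available. Lean on these libraries where they do the work, as an engineer would, in place of code of your own. Each camera call takes 0.05 s, during which the arm holds its last target.

## Working session

There is one attempt and no reset: what is moved stays moved. The work goes in short steps, Python scripts to look and compute and a shell command to move; the robot and the scene stay as the last step left them, time stands still between calls to the robot, and variables do not carry over. Pictures are saved under pics/ and viewed, and the job is handed in when it is done.

```bash
mkdir -p pics; ls; python3 - <<'E'
from cell import arm
import cv2
s=arm.observe();print(s)
for n in ("scene","side","wrist"):
    cv2.imwrite(f"pics/{n}0.png",arm.get_image(n)[:,:,::-1]);print(n,arm.camera_model(n))
E
```

```text
pics
{'clock': 0.0, 'joints': array([-1.23362063,  0.43527235,  0.0250111 ,  1.57411732, -0.01156852,
        1.13402569, -0.07510232]), 'dq': array([-0.00038093, -0.00117571, -0.0004542 ,  0.00036679,  0.00152291,
       -0.00064142,  0.00040358]), 'joint_efforts': array([-4.52731610e-04, -6.67864537e+01,  9.84599032e-01, -3.14461005e+01,
       -6.06590370e-02,  4.26345645e-02,  1.65691072e-04]), 'position': array([0.26595032, 0.5650338 , 0.24290694]), 'ee_rot': array([-6.85350464e-01, -3.06574833e+00,  2.62265911e-03]), 'force': array([-0.81678524, -0.24669593, -0.60992945]), 'ft_torque': array([-0.00056482, -0.03828871, -0.00146051]), 'width': 1.0005454440301262}
scene {'vfov': 53.002632659433274, 'cx': 318.6201765338709, 'cy': 195.19581987171114, 'cam_to_world': array([[-0.83679855, -0.29464383,  0.46146853, -0.00920727],
       [-0.54750933,  0.45234626, -0.70400028,  1.00601845],
       [-0.00131422, -0.84176474, -0.53984294,  0.77734139],
       [ 0.        ,  0.        ,  0.        ,  1.        ]])}
side {'vfov': 56.37588649471797, 'cx': 319.6307775834796, 'cy': 197.58201117249618, 'cam_to_world': array([[-0.95653537, -0.10444631,  0.27227018,  0.31026814],
       [-0.29155994,  0.36089015, -0.88586179,  0.96187612],
       [-0.00573463, -0.92674121, -0.37565655,  0.4216079 ],
       [ 0.        ,  0.        ,  0.        ,  1.        ]])}
wrist {'vfov': 66.54106423941747, 'cx': 319.5834977318974, 'cy': 196.27159540563335, 'T_tool_cam': array([[-4.90619000e-04, -9.69097442e-01, -2.46677739e-01,
         6.65389084e-02],
       [ 9.99999855e-01, -4.20275481e-04, -3.37813357e-04,
         2.00501030e-04],
       [ 2.23701455e-04, -2.46677869e-01,  9.69097507e-01,
        -1.41781194e-01],
       [ 0.00000000e+00,  0.00000000e+00,  0.00000000e+00,
         1.00000000e+00]])}
```

View pics/scene0.png

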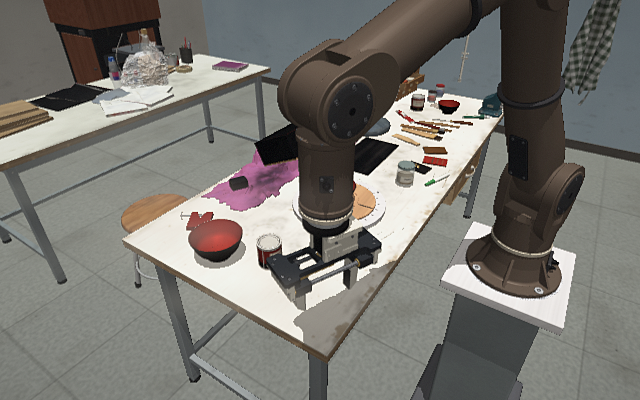

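View pics/side0.png

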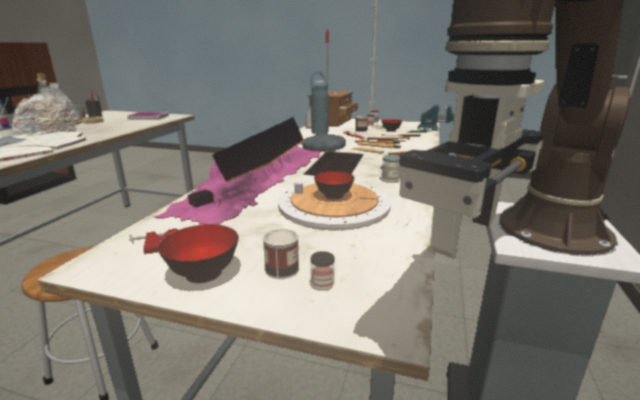

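View pics/wrist0.png

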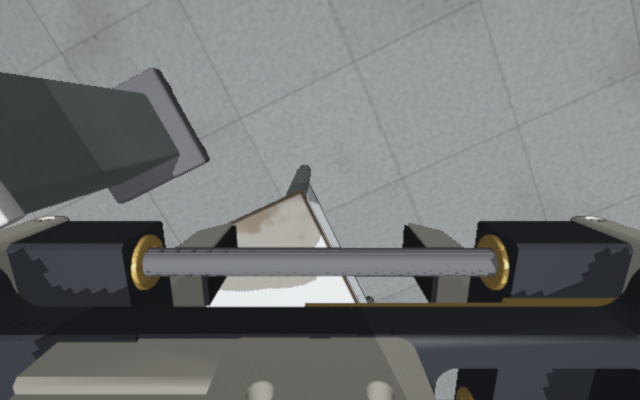

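```bash
cat > h.py <<'E'
import numpy as np, cv2
from cell import arm
from scipy.spatial.transform import Rotation as R
def model(n,st=None):
    m=arm.camera_model(n); f=200/np.tan(np.radians(m['vfov']/2))
    if n=='wrist':
        T=np.eye(4);T[:3,:3]=R.from_rotvec(st['ee_rot']).as_matrix();T[:3,3]=st['position'];T=T@m['T_tool_cam']
    else: T=m['cam_to_world']
    return f,m['cx'],m['cy'],T
def cast(M,px,z):
    f,cx,cy,T=M; px=np.atleast_2d(px).astype(float)
    d=np.c_[(px[:,0]-cx)/f,(px[:,1]-cy)/f,np.ones(len(px))]@T[:3,:3].T
    o=T[:3,3]; return o+d*((z-o[2])/d[:,2])[:,None]
def proj(M,P):
    f,cx,cy,T=M; p=(np.atleast_2d(P)-T[:3,3])@T[:3,:3]
    return np.c_[f*p[:,0]/p[:,2]+cx,f*p[:,1]/p[:,2]+cy]
E
python3 - <<'E'
from h import *
im=cv2.imread('pics/side0.png');c=im[150:240,260:410];cv2.imwrite('pics/side0c.png',cv2.resize(c,None,fx=5,fy=5,interpolation=cv2.INTER_CUBIC))
M=model('side')
h=cv2.cvtColor(im,cv2.COLOR_BGR2HSV)
m=cv2.inRange(h,(8,80,120),(22,255,255));m[:170]=0;m[230:]=0;m[:,:270]=0;m[:,395:]=0
cs=max(cv2.findContours(m,0,1)[0],key=cv2.contourArea);hull=cv2.convexHull(cs)
(w)=cv2.minEnclosingCircle(np.float32(cast(M,hull[:,0],0.03)[:,:2]*1000).reshape(-1,1,2));print(w)
print(cast(M,[[335,198],[278,200],[391,202],[298,187],[321,270],[281,256],[391,170],[335,190]],0.03))
E
```

```text
((559.5877075195312, 23.845813751220703), 127.28508758544922)
[[ 0.55209101  0.02946495  0.03      ]
 [ 0.69907846  0.08723309  0.03      ]
 [ 0.39925401  0.01513978  0.03      ]
 [ 0.68126508 -0.02452758  0.03      ]
 [ 0.4854421   0.38600549  0.03      ]
 [ 0.57749988  0.36016842  0.03      ]
 [ 0.43357139 -0.26823284  0.03      ]
 [ 0.5680013  -0.03089788  0.03      ]]
```

View pics/side0c.png

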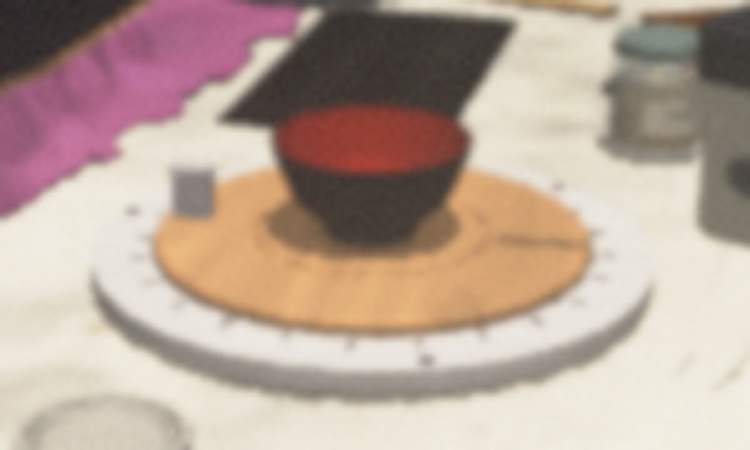

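```bash
python3 -m creep '[[[2,-4,2,0,0,0,-1],[4.5,-8,4,0,0,0,-1],[7,-12,6,0,0,0,-1],[9.5,-16,8,0,0,0,-1],[12,-20,10,0,0,0,-1]]]'
python3 -m creep '[[[2.5,-4,0,0,0,0,-1],[5,-8,0,0,0,0,-1],[7.5,-12,0,0,0,0,-1],[10,-16,0,0,0,0,-1],[12,-20,0,0,0,0,-1]]]'
python3 -m creep '[[[2.5,-4,0,0,0,0,-1],[5,-8,0,0,0,0,-1],[7.5,-12,0,0,0,0,-1],[11,-17,0,0,0,0,-1],[11,-17,0,0,0,0,-1]]]'
python3 -m creep '[[[0,0,0,0,0,0,-1],[0,0,0,0,0,0,-1],[0,0,0,0,0,0,-1]]]'
python3 - <<'E'
from h import *
s=arm.observe();print(s['position'],s['ee_rot'],s['clock'],s['joints'],s['width'])
np.save('s1.npy',np.r_[s['position'],s['ee_rot']])
im=arm.get_image('wrist')[:,:,::-1];cv2.imwrite('pics/wrist1.png',im)
E
```

```text
clock: 0.65
position: [0.3843, 0.3675, 0.3425]
ee_rot: [-0.685, -3.066, 0.0]
force: [1.3, 0.7, -0.3]
width: 0.613
clock: 1.15
position: [0.5046, 0.1674, 0.3417]
ee_rot: [0.686, 3.066, -0.0]
force: [0.9, 0.2, -0.2]
width: 0.182
clock: 1.65
position: [0.6153, -0.0072, 0.3413]
ee_rot: [0.696, 3.062, -0.005]
force: [0.5, -0.4, 0.0]
width: 0.004
clock: 1.95
position: [0.6131, 0.0015, 0.3418]
ee_rot: [-0.681, -3.066, -0.002]
force: [-0.4, -0.1, -0.7]
width: 0.008
[0.61312186 0.00152318 0.34179411] [-6.81153828e-01 -3.06620608e+00 -1.54798550e-03] 1.95 [-0.33405608  0.36058292  0.35450045  1.47034951 -0.12746759  1.33362409
  1.16310158] 0.007577467805763368
```

View pics/wrist1.png

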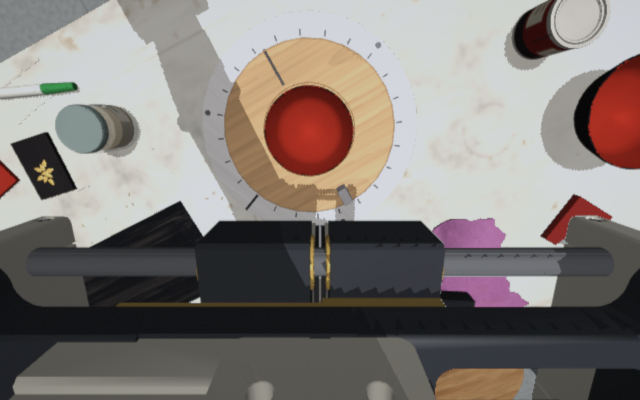

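The wrist view shows the disc centred near (309,125) and the index line from (264,50) to (283,83). The post is at (345,195) and the long scale line near (251,201). There are two bowls: the small one at (309,130) on the disc, and a large one at (620,110) standing loose on the table, which is a look-alike. Next I'll measure and confirm these in a crop.

```bash
cat > meas.py <<'E'
from h import *
def disc(im,M):
    h=cv2.cvtColor(im,cv2.COLOR_BGR2HSV)
    m=cv2.inRange(h,(8,50,60),(25,255,255));m[218:]=0
    m=cv2.morphologyEx(m,cv2.MORPH_OPEN,np.ones((3,3)))
    cs=max(cv2.findContours(m,0,1)[0],key=cv2.contourArea);hull=cv2.convexHull(cs)[:,0]
    P=cast(M,hull,0.03)[:,:2]
    A=np.c_[2*P,np.ones(len(P))];
    for _ in range(4):
        x=np.linalg.lstsq(A,(P**2).sum(1),rcond=None)[0];r=np.sqrt(x[2]+x[:2]@x[:2]);e=np.abs(np.hypot(*(P-x[:2]).T)-r)
        k=e<max(2*np.median(e),.001);P=P[k];A=A[k]
    return x[:2],r,len(P)
E
python3 - <<'E'
from meas import *
a=np.load('s1.npy');s=dict(position=a[:3],ee_rot=a[3:]);M=model('wrist',s)
im=cv2.imread('pics/wrist1.png')
c,r,n=disc(im,M);print('disc',c,r,n)
def pol(p,z):
    d=cast(M,p,z)[:,:2]-c;return np.c_[np.hypot(*d.T)*1000,np.degrees(np.arctan2(d[:,1],d[:,0]))]
print('idx',pol([[264,50],[283,83]],.03));print('tgt',pol([[257,194],[246,209]],.02));print('post top',pol([[342,188]],.062),pol([[345,195]],.046))
cv2.imwrite('pics/w1c.png',cv2.resize(im[5:225,190:430],None,fx=3,fy=2.7,interpolation=cv2.INTER_CUBIC)[:595])
E
```

```text
disc [0.56083657 0.00908456] 0.12323812039662563 53
idx [[ 123.17935619 -175.69675979]
 [  73.93936642 -176.21806827]]
tgt [[128.0577848 -65.1066173]
 [158.8302806 -64.58351  ]]
post top [[92.12283416  5.88267568]] [[107.34332283   4.65578593]]
```

View pics/w1c.png

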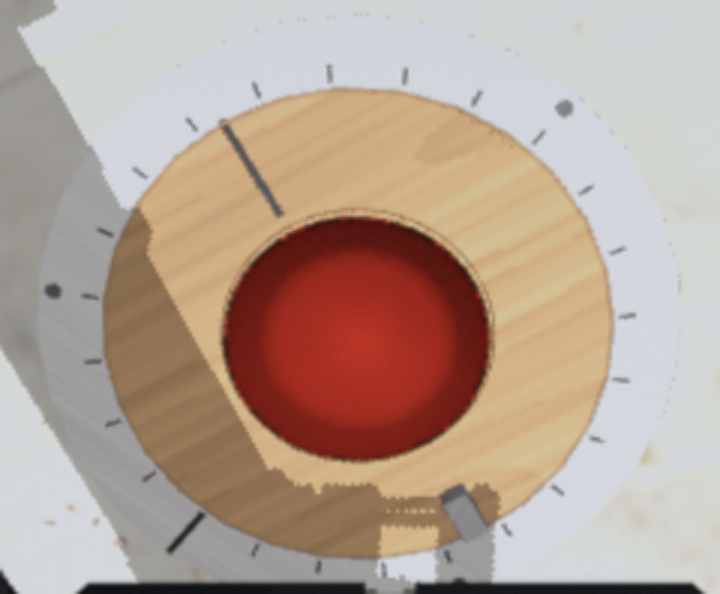

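The crop confirms it. The small bowl stands on the disc, the index is at about -176°, and the only long scale line is at about -65°, so the disc must turn about +111° anticlockwise, with the post going from about 4.5° to 115°. I'll take a second view for heights and to check the clearances.

```bash
python3 -m creep '[[[4,-2,0,0,0,0,-1],[8,-3,0,0,0,0,-1],[8,-3,0,0,0,0,-1],[8,-3,0,0,0,0,-1],[8,-3,0,0,0,0,-1]]]'
python3 -m creep '[[[0,0,0,0,0,0,-1],[0,0,0,0,0,0,-1]]]'
python3 - <<'E'
from meas import *
s=arm.observe();print(s['position'],s['ee_rot'],s['clock'],abs(s['dq']).max())
a=np.r_[s['position'],s['ee_rot']];np.save('s2.npy',a)
im=arm.get_image('wrist')[:,:,::-1].copy();cv2.imwrite('pics/wrist2.png',im)
cv2.imwrite('pics/scene2.png',arm.get_image('scene')[:,:,::-1]);cv2.imwrite('pics/side2.png',arm.get_image('side')[:,:,::-1])
M=model('wrist',s);print(disc(im,M))
E
```

```text
clock: 2.5
position: [0.693, -0.0294, 0.3422]
ee_rot: [-0.683, -3.066, -0.001]
force: [0.5, -0.1, -1.0]
width: 0.003
clock: 2.7
position: [0.6932, -0.03, 0.3427]
ee_rot: [0.684, 3.065, 0.001]
force: [-0.2, 0.3, 0.2]
width: 0.006
[ 0.69315904 -0.03000099  0.34273605] [6.84051237e-01 3.06533721e+00 1.29789245e-03] 2.7 0.00575277309766692
(array([0.56130182, 0.00897617]), np.float64(0.1232375540347866), 42)
```

View pics/wrist2.png

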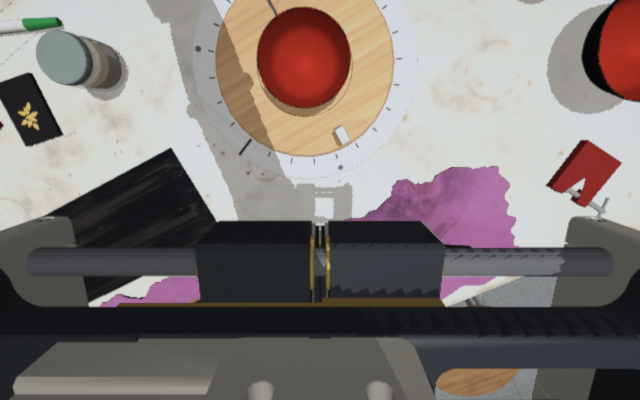

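View pics/side2.png

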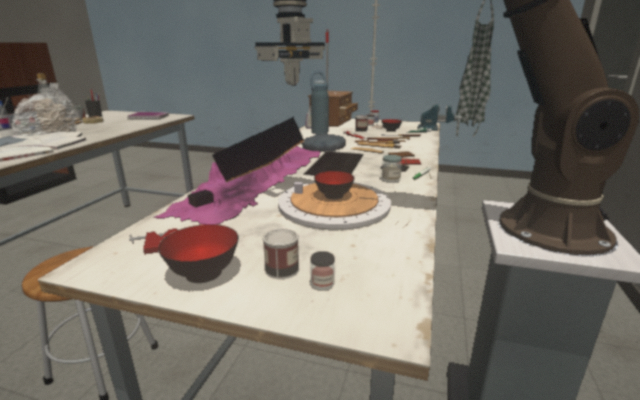

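View pics/scene2.png

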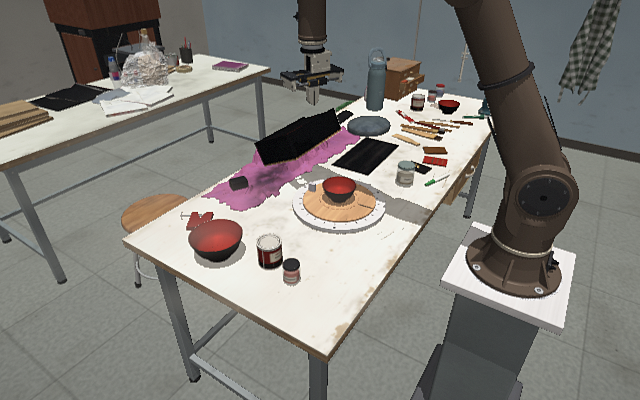

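```bash
python3 - <<'E'
from meas import *
def tri(obs):
    A=np.zeros((3,3));b=np.zeros(3)
    L=[]
    for M,p in obs:
        o=M[3][:3,3];d=cast(M,p,-1)[0]-o;d/=np.linalg.norm(d);Q=np.eye(3)-np.outer(d,d);A+=Q;b+=Q@o;L.append((o,Q))
    x=np.linalg.solve(A,b);return x.round(4),[round(1000*np.linalg.norm(Q@(x-o)),1) for o,Q in L]
Ms=[]
for i in (1,2):
    a=np.load(f's{i}.npy');Ms.append(model('wrist',dict(position=a[:3],ee_rot=a[3:])))
sc,sd=model('scene'),model('side')
for n,p,q in [('board TL',(256,133),(215,152)),('board TR',(336,108),(299,119)),('board BL',(266,163),(220,178)),('board BR',(343,131),(302,136)),('flask top',(377,50),(320,73))]: print(n,tri([(sc,p),(sd,q)]))
im=[cv2.imread(f'pics/wrist{i}.png') for i in (1,2)]
c1=im[0][170:218,230:370];c2=im[1][115:185,230:370]
cv2.imwrite('pics/cc.png',np.vstack([cv2.resize(c,None,fx=5,fy=5,interpolation=cv2.INTER_CUBIC) for c in (c1,c2)]))
E
```

```text
board TL (array([ 1.0391, -0.1387,  0.0907]), [np.float64(12.7), np.float64(12.7)])
board TR (array([ 0.8133, -0.3929,  0.1683]), [np.float64(7.5), np.float64(7.5)])
board BL (array([ 0.9889, -0.1047, -0.003 ]), [np.float64(9.7), np.float64(9.7)])
board BR (array([ 0.7772, -0.3664,  0.0973]), [np.float64(12.3), np.float64(12.3)])
flask top (array([ 0.8767, -0.8848,  0.3039]), [np.float64(6.0), np.float64(6.0)])
```

View pics/cc.png

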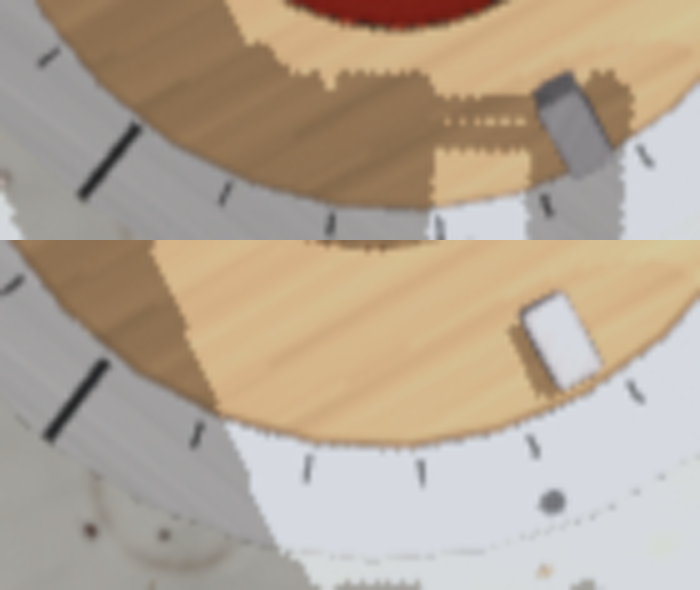

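```bash
cat >> h.py <<'E'
def tri(obs):
    A=np.zeros((3,3));b=np.zeros(3);L=[]
    for M,p in obs:
        o=M[3][:3,3];d=cast(M,p,-1)[0]-o;d/=np.linalg.norm(d);Q=np.eye(3)-np.outer(d,d);A+=Q;b+=Q@o;L.append((o,Q))
    x=np.linalg.solve(A,b);return x.round(4),[round(1000*float(np.linalg.norm(Q@(x-o))),1) for o,Q in L]
def saved(i):
    a=np.load(f's{i}.npy');return model('wrist',dict(position=a[:3],ee_rot=a[3:]))
E
python3 - <<'E'
from h import *
Ms=[saved(1),saved(2)];c=np.array([.5611,.009])
for n,p,q,z in [('post top',(345.4,196),(342.4,135),.062),('tgt in',(257.8,195.4),(250.8,139.6),.02),('tgt out',(246.4,209.4),(239.6,154.4),.02)]:
    x=tri([(Ms[0],p),(Ms[1],q)]);d=x[0][:2]-c;print(n,x,np.hypot(*d),np.degrees(np.arctan2(d[1],d[0])))
    for M,pp in zip(Ms,(p,q)):
        d=cast(M,pp,z)[0,:2]-c;print('   plane',d+c,np.hypot(*d),np.degrees(np.arctan2(d[1],d[0])))
E
```

```text
post top (array([0.6664, 0.0179, 0.0574]), [0.2, 0.2]) 0.10567544653324153 4.831180888732188
   plane [0.66521359 0.0181531 ] 0.10451516226220943 5.024213161030883
   plane [0.66594702 0.0174974 ] 0.10519079380989427 4.63344832698876
tgt in (array([ 0.6171, -0.1073,  0.0205]), [0.4, 0.4]) 0.12908016888740112 -64.2885649808676
   plane [ 0.61727046 -0.10700286] 0.12888670921732423 -64.16298623438064
   plane [ 0.61689431 -0.10780953] 0.12945065643962791 -64.46843057730156
tgt out (array([ 0.6292, -0.1326,  0.0241]), [0.0, 0.0]) 0.15712469570376258 -64.31560024467447
   plane [ 0.6298572  -0.13411593] 0.15877569909270567 -64.33896806116621
   plane [ 0.62917357 -0.13374851] 0.158149133314312 -64.5045695423824
```

Heights and radii agree with the text: post radius 105 mm at 4.8°, scale line at -64.4° and radius 128–158 mm. The post must end at about 115.6°. Now I'll turn the tool -150° so the jaw axis is tangential, with the camera outward, and descend beside the post.

```bash
for i in 1 2 3; do python3 -m creep '[[[0,0,0,0,0,-7.5,-1],[0,0,0,0,0,-15,-1],[0,0,0,0,0,-22.5,-1],[0,0,0,0,0,-30,-1],[0,0,0,0,0,-37.5,-1]]]'; done
python3 -m creep '[[[-1,-0.5,-3,0,0,-7.5,-1],[-2,-0.5,-6,0,0,-15,-1],[-2.4,-0.5,-9,0,0,-22.5,-1],[-2.4,-0.5,-11,0,0,-30,-1],[-2.4,-0.5,-13,0,0,-37.5,-1]]]'
python3 -m creep '[[[0,0,0,0,0,0,-1],[0,0,0,0,0,0,-1],[0,0,0,0,0,0,-1]]]'
python3 - <<'E'
from h import *
s=arm.observe();print(s['position'],s['ee_rot'],s['joints'])
cv2.imwrite('pics/side3.png',cv2.resize(arm.get_image('side')[100:260,220:460,::-1],None,fx=3,fy=3))
E
```

```text
clock: 3.35
position: [0.6936, -0.0306, 0.342]
ee_rot: [1.642, 2.678, 0.0]
force: [0.2, -0.1, 0.3]
width: 0.004
clock: 3.85
position: [0.6936, -0.0305, 0.342]
ee_rot: [-2.415, -2.009, -0.0]
force: [0.2, 0.7, -0.6]
width: 0.005
clock: 4.35
position: [0.6936, -0.0305, 0.3419]
ee_rot: [-2.933, -1.126, -0.0]
force: [-0.7, -0.4, -0.0]
width: 0.006
clock: 4.85
position: [0.6693, -0.0352, 0.2109]
ee_rot: [-3.139, -0.123, 0.0]
force: [0.2, 0.8, 0.2]
width: 0.006
clock: 5.15
position: [0.6704, -0.0359, 0.2133]
ee_rot: [3.138, 0.136, 0.003]
force: [0.4, -0.3, -0.4]
width: 0.005
[ 0.67035503 -0.03594963  0.21326531] [3.13838500e+00 1.36129216e-01 2.94847351e-03] [-0.57893693  0.68764257  0.96077461  1.53906195 -0.58667549  1.22327404
 -1.00603676]
```

View pics/side3.png

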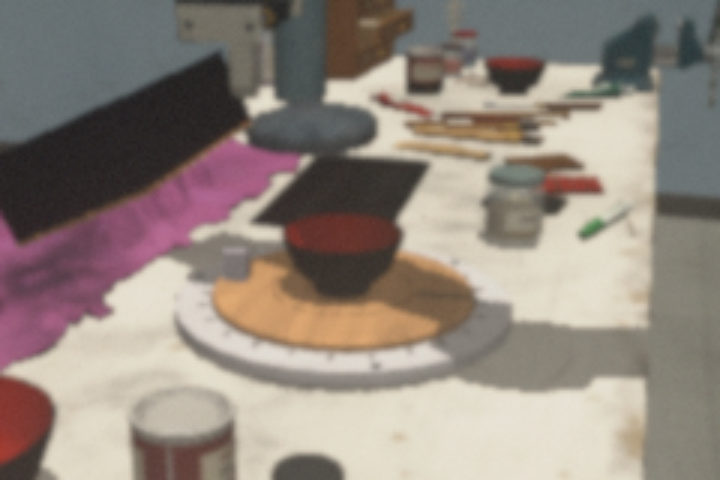

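The side view shows the gripper above the far side with nothing beneath it but the disc, and the post clear. Descending.

```bash
python3 -m creep '[[[0,0,-2.5,0,0,0,-1],[0,0,-5,0,0,0,-1],[0,0,-7.5,0,0,0,-1],[0,0,-10,0,0,0,-1],[0,0,-11,0,0,0,-1]]]'
python3 -m creep '[[[0,0,-1.5,0,0,0,-1],[0,0,-3,0,0,0,-1],[0,0,-4,0,0,0,-1],[0,0,-4.5,0,0,0,-1],[0,0,-4.5,0,0,0,-1]]]'
python3 -m creep '[[[0,0,0,0,0,0,-1],[0,0,0,0,0,0,-1],[0,0,0,0,0,0,-1]]]'
python3 - <<'E'
from h import *
s=arm.observe();print(s['position'],s['ee_rot'],s['joints'])
cv2.imwrite('pics/side4.png',cv2.resize(arm.get_image('side')[100:260,220:460,::-1],None,fx=3,fy=3))
cv2.imwrite('pics/wrist4.png',arm.get_image('wrist')[:,:,::-1])
E
```

```text
clock: 5.7
position: [0.6692, -0.0353, 0.1006]
ee_rot: [-3.138, -0.134, 0.002]
force: [-0.2, 1.3, 0.0]
width: 0.006
clock: 6.2
position: [0.6695, -0.0356, 0.0563]
ee_rot: [3.139, 0.131, -0.001]
force: [-0.3, -0.2, 0.3]
width: 0.005
clock: 6.5
position: [0.6701, -0.0357, 0.0574]
ee_rot: [3.139, 0.132, 0.001]
force: [-0.1, 0.9, -0.3]
width: 0.003
[ 0.67005089 -0.03568005  0.05737554] [3.13876488e+00 1.31560261e-01 1.34140586e-03] [-0.51795525  0.83980748  0.83346822  1.67545318 -0.73393722  0.96653767
 -0.89805722]
```

View pics/side4.png

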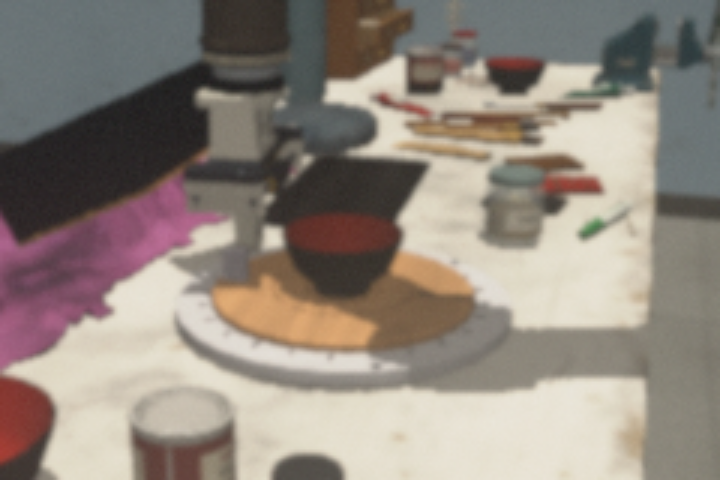

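View pics/wrist4.png

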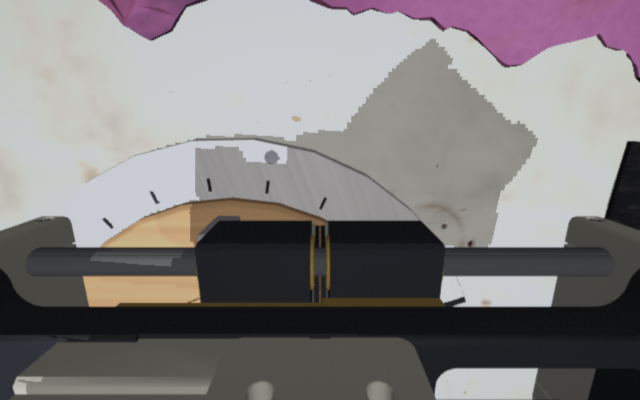

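The fingers stand beside the post, clear of the bowl. I'll approach, then work out arc waypoints as per-call shifts.

```bash
python3 -m creep '[[[-0.1,0.8,0,0,0,0,-1],[-0.2,1.6,0,0,0,0,-1],[-0.2,2.2,0,0,0,0,-1],[-0.2,2.4,0,0,0,0,-1],[-0.2,2.4,0,0,0,0,-1]]]'
cat > arc.py <<'E'
from h import *
import sys
# start pose: TCP assumed, g=tangential gap of TCP from post centre; print shifts per call
c=np.array([.5611,.009])
def tcp(th,g=.026):
    t=np.radians(th);return c+.105*np.array([np.cos(t),np.sin(t)])-g*np.array([-np.sin(t),np.cos(t)])
E
python3 - <<'E'
from arc import *
s=arm.observe();print(s['position'],s['force'],s['clock'])
for k in range(0,7):
    t0=4.8+15*k
    print(t0,[list(((tcp(t0+3*i)-tcp(t0))*100).round(2)) for i in range(1,6)],tcp(t0+15).round(4))
E
```

```text
clock: 7.1
position: [0.6678, -0.0107, 0.0568]
ee_rot: [-3.139, -0.133, 0.0]
force: [-0.3, 0.8, -1.1]
width: 0.006
[ 0.66776878 -0.0107182   0.05675395] [-0.26022867  0.77173151 -1.05732013] 7.1
4.8 [[np.float64(0.07), np.float64(0.56)], [np.float64(0.12), np.float64(1.13)], [np.float64(0.14), np.float64(1.69)], [np.float64(0.12), np.float64(2.26)], [np.float64(0.08), np.float64(2.82)]] [0.6687 0.0201]
19.8 [[np.float64(-0.07), np.float64(0.56)], [np.float64(-0.18), np.float64(1.12)], [np.float64(-0.31), np.float64(1.67)], [np.float64(-0.47), np.float64(2.21)], [np.float64(-0.65), np.float64(2.75)]] [0.6622 0.0476]
34.8 [[np.float64(-0.22), np.float64(0.52)], [np.float64(-0.46), np.float64(1.04)], [np.float64(-0.73), np.float64(1.53)], [np.float64(-1.02), np.float64(2.02)], [np.float64(-1.34), np.float64(2.48)]] [0.6487 0.0724]
49.8 [[np.float64(-0.34), np.float64(0.45)], [np.float64(-0.71), np.float64(0.88)], [np.float64(-1.1), np.float64(1.29)], [np.float64(-1.51), np.float64(1.68)], [np.float64(-1.94), np.float64(2.05)]] [0.6293 0.0929]
64.8 [[np.float64(-0.45), np.float64(0.35)], [np.float64(-0.91), np.float64(0.67)], [np.float64(-1.4), np.float64(0.96)], [np.float64(-1.89), np.float64(1.24)], [np.float64(-2.4), np.float64(1.48)]] [0.6053 0.1077]
79.8 [[np.float64(-0.52), np.float64(0.22)], [np.float64(-1.06), np.float64(0.41)], [np.float64(-1.6), np.float64(0.57)], [np.float64(-2.15), np.float64(0.7)], [np.float64(-2.71), np.float64(0.81)]] [0.5782 0.1158]
94.8 [[np.float64(-0.56), np.float64(0.07)], [np.float64(-1.13), np.float64(0.12)], [np.float64(-1.69), np.float64(0.14)], [np.float64(-2.26), np.float64(0.12)], [np.float64(-2.82), np.float64(0.08)]] [0.55   0.1166]
```

```bash
python3 -m creep '[[[0,0.3,0,0,0,0,-1],[0.07,0.8,0,0,0,3,-1],[0.12,1.4,0,0,0,6,-1],[0.14,1.95,0,0,0,9,-1],[0.12,2.5,0,0,0,12,-1]]]'
python3 -m creep '[[[0,0.3,0,0,0,0,-1],[0,0.57,0,0,0,3,-1],[0,0.57,0,0,0,3,-1]]]'
python3 - <<'E'
from arc import *
s=arm.observe();print(s['position'],s['force'],s['clock'],s['joints'].round(2),tcp(19.8))
im=arm.get_image('side')[:,:,::-1];cv2.imwrite('pics/side5.png',cv2.resize(im[140:240,250:410],None,fx=4.5,fy=4.5,interpolation=cv2.INTER_CUBIC))
E
```

```text
clock: 7.6
position: [0.6692, 0.0123, 0.0569]
ee_rot: [3.106, 0.46, 0.001]
force: [1.5, -3.0, -1.4]
width: 0.006
clock: 7.9
position: [0.669, 0.0189, 0.0569]
ee_rot: [3.095, 0.539, 0.0]
force: [0.2, -1.0, -1.0]
width: 0.005
[0.66898518 0.01886188 0.05689674] [ 0.21760698 -1.03219858 -1.03771039] 7.9 [-0.57  0.82  0.77  1.68 -0.68  0.94 -0.76] [0.66869967 0.02010458]
```

View pics/side5.png

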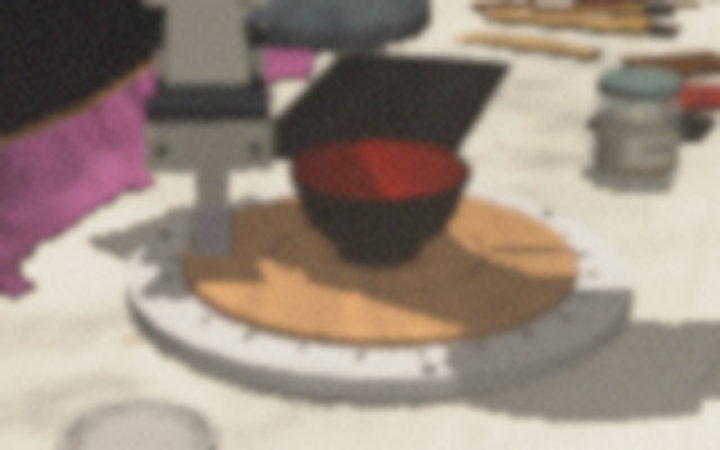

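The post is being pushed at about 3 N, the disc is turning, and the bowl is untouched. Continuing round the arc.

```bash
python3 -m creep '[[[-0.07,0.56,0,0,0,3,-1],[-0.18,1.12,0,0,0,6,-1],[-0.31,1.67,0,0,0,9,-1],[-0.47,2.21,0,0,0,12,-1],[-0.65,2.75,0,0,0,15,-1]]]'
python3 -m creep '[[[-0.22,0.52,0,0,0,3,-1],[-0.46,1.04,0,0,0,6,-1],[-0.73,1.53,0,0,0,9,-1],[-1.02,2.02,0,0,0,12,-1],[-1.34,2.48,0,0,0,15,-1]]]'
python3 - <<'E'
from arc import *
s=arm.observe();print(s['position'],s['force'],s['clock'],s['joints'].round(2),tcp(49.8))
im=arm.get_image('side')[:,:,::-1];cv2.imwrite('pics/side6.png',cv2.resize(im[140:240,250:410],None,fx=4.5,fy=4.5,interpolation=cv2.INTER_CUBIC))
E
```

```text
clock: 8.45
position: [0.6628, 0.0461, 0.0569]
ee_rot: [2.997, 0.938, 0.001]
force: [1.2, -3.0, 0.0]
width: 0.002
clock: 8.95
position: [0.6496, 0.0712, 0.057]
ee_rot: [2.849, 1.321, 0.002]
force: [2.1, -1.3, -0.9]
width: 0.005
[0.64956049 0.07121783 0.05698813] [ 2.0923979  -1.29541679 -0.93504293] 8.95 [-0.59  0.75  0.65  1.72 -0.57  0.87 -0.4 ] [0.64873175 0.07241668]
```

View pics/side6.png

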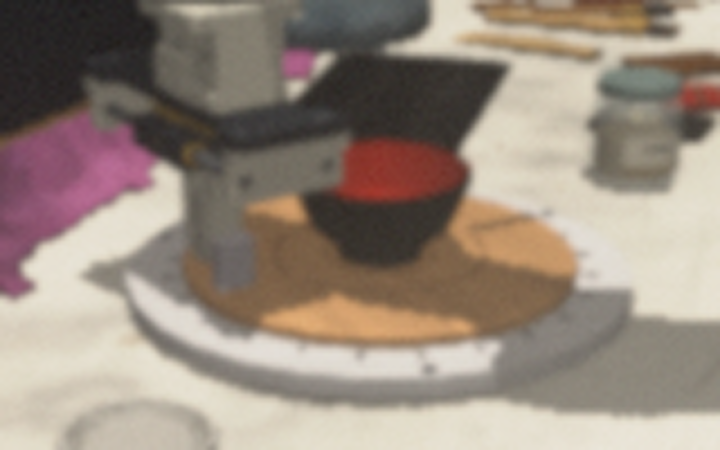

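The post is at about 49° and the bowl has not moved. Continuing.

```bash
python3 -m creep '[[[-0.34,0.45,0,0,0,3,-1],[-0.71,0.88,0,0,0,6,-1],[-1.1,1.29,0,0,0,9,-1],[-1.51,1.68,0,0,0,12,-1],[-1.94,2.05,0,0,0,15,-1]]]'
python3 -m creep '[[[-0.45,0.35,0,0,0,3,-1],[-0.91,0.67,0,0,0,6,-1],[-1.4,0.96,0,0,0,9,-1],[-1.89,1.24,0,0,0,12,-1],[-2.4,1.48,0,0,0,15,-1]]]'
python3 -m creep '[[[-0.52,0.22,0,0,0,3,-1],[-1.06,0.41,0,0,0,6,-1],[-1.6,0.57,0,0,0,9,-1],[-2.15,0.7,0,0,0,12,-1],[-2.71,0.81,0,0,0,15,-1]]]'
python3 -m creep '[[[-0.28,0.04,0,0,0,1.5,-1],[-0.28,0.04,0,0,0,1.5,-1],[-0.28,0.04,0,0,0,1.5,-1]]]'
python3 - <<'E'
from arc import *
s=arm.observe();print(s['position'],s['ee_rot'],s['force'],s['clock'],s['joints'].round(2),tcp(96.3))
im=arm.get_image('side')[:,:,::-1];cv2.imwrite('pics/side7.png',cv2.resize(im[140:240,250:410],None,fx=4.5,fy=4.5,interpolation=cv2.INTER_CUBIC))
im=arm.get_image('scene')[:,:,::-1];cv2.imwrite('pics/scene7.png',cv2.resize(im[130:250,260:420],None,fx=4.5,fy=4.5,interpolation=cv2.INTER_CUBIC))
im=arm.get_image('wrist')[:,:,::-1];cv2.imwrite('pics/wrist7.png',im)
E
```

```text
clock: 9.5
position: [0.6302, 0.0918, 0.057]
ee_rot: [2.653, 1.681, 0.002]
force: [2.3, -0.7, -0.3]
width: 0.007
clock: 10.0
position: [0.6062, 0.1069, 0.057]
ee_rot: [2.411, 2.013, 0.002]
force: [3.6, 1.0, -1.5]
width: 0.001
clock: 10.5
position: [0.5791, 0.1152, 0.057]
ee_rot: [2.127, 2.311, 0.002]
force: [3.0, 1.3, -0.5]
width: 0.004
clock: 10.8
position: [0.5756, 0.1149, 0.0568]
ee_rot: [-2.099, -2.337, 0.001]
force: [0.4, 0.1, -0.1]
width: 0.004
[0.57559887 0.11492164 0.05677215] [-2.09851053e+00 -2.33747187e+00  6.66176943e-04] [ 0.38721507  0.1388583  -0.12528989] 10.8 [-0.58  0.62  0.43  1.88 -0.37  0.72  0.17] [0.57542088 0.11621899]
```

View pics/side7.png

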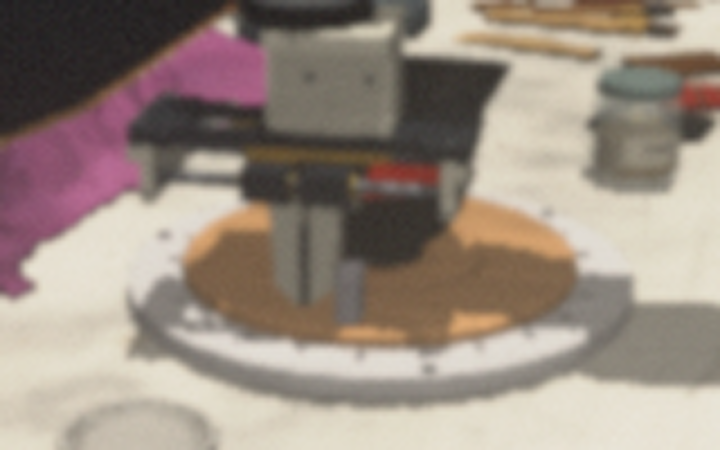

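View pics/scene7.png

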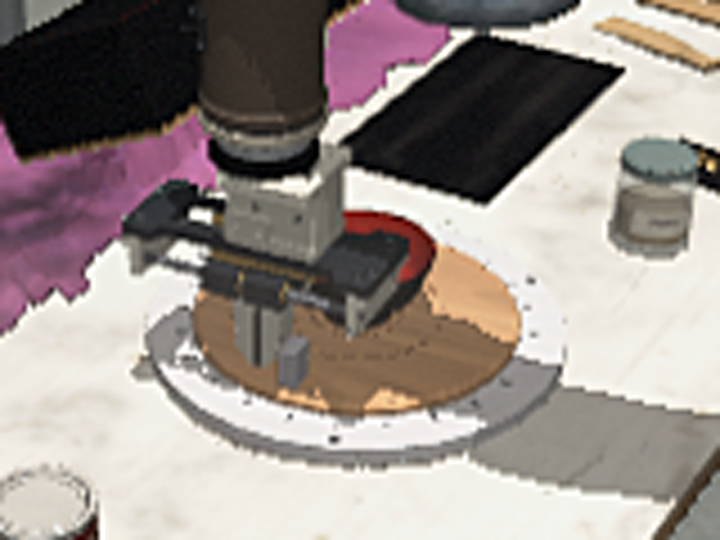

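```bash
python3 - <<'E'
from arc import *
t0=96.3
print([(((tcp(t0+d)-tcp(t0))*100).round(2)) for d in (3,6,9,12,13.7)])
t=np.radians(110);print(-np.array([-np.sin(t),np.cos(t)]))
E
```

```text
[array([-0.56,  0.06]), array([-1.13,  0.09]), array([-1.69,  0.09]), array([-2.26,  0.06]), array([-2.58,  0.03])]
[0.93969262 0.34202014]
```

```bash
python3 -m creep '[[[-0.56,0.06,0,0,0,3,-1],[-1.13,0.09,0,0,0,6,-1],[-1.69,0.09,0,0,0,9,-1],[-2.26,0.06,0,0,0,12,-1],[-2.58,0.03,0,0,0,13.7,-1]]]'
python3 -m creep '[[[0,0,0,0,0,0,-1],[0,0,0,0,0,0,-1],[0.7,0.3,0,0,0,0,-1],[1.4,0.5,0,0,0,0,-1],[1.4,0.5,0,0,0,0,-1]]]'
python3 -m creep '[[[0,0,3,0,0,0,-1],[0,0,7,0,0,0,-1],[0,-2,12,0,0,0,-1],[1,-6,16,0,0,0,-1],[2,-10,20,0,0,0,-1]]]'
python3 -m creep '[[[0.5,-4,3,0,0,0,-1],[1,-8,6,0,0,0,-1],[1.8,-10.5,8.5,0,0,0,-1],[1.8,-10.5,8.5,0,0,0,-1],[1.8,-10.5,8.5,0,0,0,-1]]]'
python3 -m creep '[[[0,0,0,0,0,0,-1],[0,0,0,0,0,0,-1],[0,0,0,0,0,0,-1]]]'
cat > look.py <<'E'
import sys
from meas import *
i=sys.argv[1]
s=arm.observe();a=np.r_[s['position'],s['ee_rot']];np.save(f's{i}.npy',a);print(a.round(4),s['clock'],abs(s['dq']).max(),s['joints'].round(2))
im=arm.get_image('wrist')[:,:,::-1].copy();cv2.imwrite(f'pics/wrist{i}.png',im)
print(disc(im,model('wrist',s)))
E
python3 look.py 8
```

```text
clock: 11.45
position: [0.5501, 0.1153, 0.0569]
ee_rot: [1.8, 2.574, 0.0]
force: [2.2, 0.0, -1.0]
width: 0.006
clock: 11.95
position: [0.5654, 0.121, 0.0568]
ee_rot: [1.801, 2.573, 0.001]
force: [0.5, 0.5, 0.5]
width: 0.005
clock: 12.45
position: [0.5808, 0.0329, 0.2459]
ee_rot: [1.8, 2.575, 0.001]
force: [1.0, 0.2, -0.9]
width: 0.003
clock: 12.95
position: [0.5989, -0.0722, 0.329]
ee_rot: [1.804, 2.572, 0.001]
force: [-0.4, -0.1, -0.1]
width: 0.005
clock: 13.25
position: [0.5984, -0.0705, 0.3281]
ee_rot: [-1.799, -2.574, 0.001]
force: [-0.1, -0.5, -0.2]
width: 0.005
[ 5.9840e-01 -7.0500e-02  3.2810e-01 -1.7991e+00 -2.5738e+00  9.0000e-04] 13.25 0.006664531401157772 [-0.34  0.36  0.53  1.53 -0.19  1.3   0.56]
(array([0.56104752, 0.00902192]), np.float64(0.12322705223115936), 58)
```

View pics/wrist8.png

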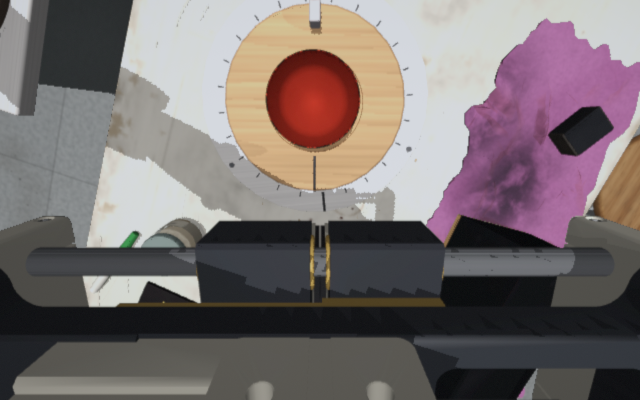

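The wrist view shows the index line at (315,158)-(314,190), nearly meeting the long line at (322,192)-(325,210). I'll measure the remaining angle.

```bash
cat > ang.py <<'E'
import sys
from meas import *
i=sys.argv[1];a0=float(sys.argv[2]);w=float(sys.argv[3]) if len(sys.argv)>3 else 4
im=cv2.imread(f'pics/wrist{i}.png');M=saved(i);c,r,_=disc(im,M)
g=cv2.cvtColor(im,cv2.COLOR_BGR2GRAY).astype(float)
def line(z,r0,r1,a0):
    # darkest-centroid across the line at each radius, interpolated
    out=[]
    for rr in np.arange(r0,r1,.001):
        aa=np.radians(a0+np.arange(-w,w+.01,.1))
        P=np.c_[c[0]+rr*np.cos(aa),c[1]+rr*np.sin(aa),np.full(len(aa),z)]
        p=proj(M,P).astype(np.float32)
        v=cv2.remap(g,p[:,0].copy(),p[:,1].copy(),cv2.INTER_LINEAR).ravel()
        d=np.clip(np.median(v)-15-v,0,None)
        if d.max()>15: out.append((rr,(d*np.degrees(aa)).sum()/d.sum()))
    o=np.array(out);k=abs(o[:,1]-np.median(o[:,1]))<1;o=o[k]
    return o
def show(n,o):
    L=np.radians(o[:,1]);x=c+np.c_[o[:,0]*np.cos(L),o[:,0]*np.sin(L)]
    d=np.polyfit(o[:,0],o[:,1],1)
    print(n,'n',len(o),'angle median %.2f'%np.median(o[:,1]),'fit@126 %.2f'%np.polyval(d,.126),'std %.2f'%o[:,1].std(),'r %.3f-%.3f'%(o[0,0],o[-1,0]));return np.polyval(d,.126)
A=show('idx',line(.03,.085,.121,a0));B=show('tgt',line(.02,.130,.156,float(sys.argv[4]) if len(sys.argv)>4 else -64.4))
print('c',c,'remaining deg',B-A)
E
python3 ang.py 8 -70; python3 ang.py 1 -176
python3 - <<'E'
import cv2
im=cv2.imread('pics/wrist8.png');cv2.imwrite('pics/w8c.png',cv2.resize(im[140:218,270:370],None,fx=7,fy=7,interpolation=cv2.INTER_CUBIC))
E
```

```text
idx n 36 angle median -70.48 fit@126 -70.44 std 0.04 r 0.085-0.120
tgt n 26 angle median -64.79 fit@126 -64.80 std 0.04 r 0.130-0.155
c [0.56104752 0.00902192] remaining deg 5.634486238187549
idx n 36 angle median -175.56 fit@126 -175.58 std 0.06 r 0.085-0.120
tgt n 26 angle median -64.73 fit@126 -64.74 std 0.01 r 0.130-0.155
c [0.56075007 0.00879098] remaining deg 110.83769933129699
```

View pics/w8c.png

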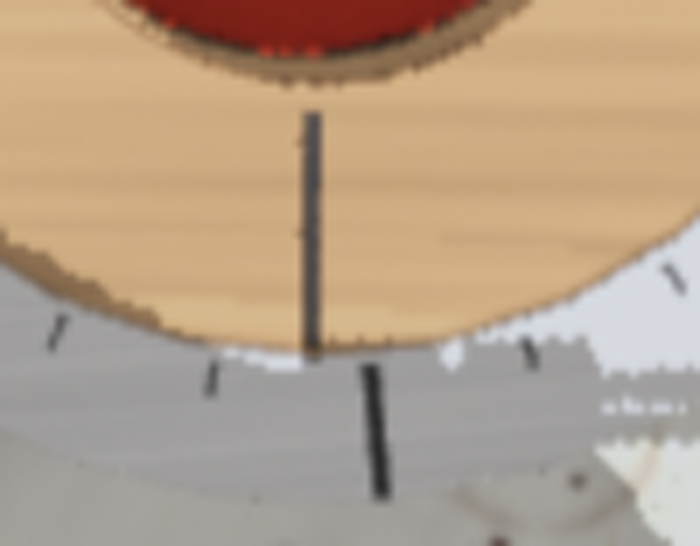

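```bash
python3 - <<'E'
from arc import *
print([((tcp(110+d)-tcp(110))*100).round(2) for d in (2,4,5,5.63)])
E
python3 -m creep '[[[-0.8,2.5,-2.5,0,0,0,-1],[-1.3,6.5,-5.5,0,0,0,-1],[-1.8,10.5,-8.5,0,0,0,-1],[-2.8,14.5,-12.5,0,0,0,-1],[-3.8,18.5,-16.5,0,0,0,-1]]]'
python3 -m creep '[[[0,2,-2,0,0,0,-1],[0,2,-5,0,0,0,-1],[0,2,-8,0,0,0,-1],[0,2,-11,0,0,0,-1],[0,2,-12,0,0,0,-1]]]'
python3 -m creep '[[[0,0,0,0,0,0,-1],[0,0,0,0,0,0,-1]]]'
```

```text
[array([-0.37, -0.05]), array([-0.75, -0.11]), array([-0.93, -0.14]), array([-1.05, -0.16])]
clock: 13.8
position: [0.5628, 0.1045, 0.1735]
ee_rot: [1.801, 2.574, 0.001]
force: [0.5, 0.9, 0.2]
width: 0.005
clock: 14.3
position: [0.5615, 0.1226, 0.0519]
ee_rot: [-1.799, -2.572, 0.005]
force: [-0.2, -0.2, -0.0]
width: 0.001
clock: 14.5
position: [0.5641, 0.1226, 0.0556]
ee_rot: [1.802, 2.573, 0.001]
force: [1.3, 0.6, 0.8]
width: 0.004
```

```bash
python3 -m creep '[[[-0.5,-0.2,0,0,0,1.5,-1],[-1,-0.36,0,0,0,3,-1],[-1.3,-0.46,0,0,0,4.5,-1],[-1.6,-0.53,0,0,0,5.4,-1],[-1.8,-0.56,0,0,0,5.4,-1]]]'
python3 -m creep '[[[-0.2,-0.03,0,0,0,0,-1],[-0.4,-0.06,0,0,0,0,-1],[-0.5,-0.08,0,0,0,0,-1],[-0.6,-0.09,0,0,0,0,-1],[-0.6,-0.09,0,0,0,0,-1]]]'
python3 -m creep '[[[0,0,0,0,0,0,-1],[0.7,0.3,0,0,0,0,-1],[1.4,0.6,0,0,0,0,-1],[1.4,0.6,0,0,0,0,-1],[1.4,0.6,2,0,0,0,-1]]]'
python3 -m creep '[[[0,0,3,0,0,0,-1],[0,0,7,0,0,0,-1],[0,-2,11,0,0,0,-1],[1,-6,15,0,0,0,-1],[2,-10,18,0,0,0,-1]]]'
python3 -m creep '[[[0.5,-4,3,0,0,0,-1],[1,-8,6,0,0,0,-1],[1.8,-10.5,8.5,0,0,0,-1],[1.8,-10.5,8.5,0,0,0,-1],[1.8,-10.5,8.5,0,0,0,-1]]]'
python3 -m creep '[[[0,0,0,0,0,0,-1],[0,0,0,0,0,0,-1],[0,0,0,0,0,0,-1]]]'
python3 look.py 9; python3 ang.py 9 -65
python3 - <<'E'
import cv2
im=cv2.imread('pics/wrist9.png');cv2.imwrite('pics/w9c.png',cv2.resize(im[140:218,270:370],None,fx=7,fy=7,interpolation=cv2.INTER_CUBIC))
E
```

```text
clock: 15.0
position: [0.546, 0.1169, 0.0553]
ee_rot: [1.677, 2.655, 0.002]
force: [1.7, -0.3, 0.8]
width: 0.006
clock: 15.5
position: [0.5392, 0.116, 0.0546]
ee_rot: [-1.679, -2.655, 0.0]
force: [1.7, -0.1, 1.0]
width: 0.005
clock: 16.0
position: [0.5519, 0.1219, 0.0727]
ee_rot: [-1.677, -2.653, 0.006]
force: [-0.0, -0.2, -0.2]
width: 0.004
clock: 16.5
position: [0.5718, 0.0287, 0.2517]
ee_rot: [1.675, 2.658, 0.002]
force: [1.4, -0.3, -1.3]
width: 0.003
clock: 17.0
position: [0.5898, -0.0768, 0.3346]
ee_rot: [-1.681, -2.654, -0.001]
force: [0.8, 1.2, -0.4]
width: 0.003
clock: 17.3
position: [0.5895, -0.0753, 0.3338]
ee_rot: [-1.676, -2.656, 0.001]
force: [1.1, 0.0, -0.1]
width: 0.011
[ 5.8950e-01 -7.5300e-02  3.3380e-01 -1.6758e+00 -2.6557e+00  8.0000e-04] 17.3 0.007702536991957712 [-0.32  0.34  0.51  1.54 -0.17  1.31  0.65]
(array([0.56107054, 0.00923216]), np.float64(0.12316162187039464), 53)
idx n 36 angle median -65.36 fit@126 -65.34 std 0.05 r 0.085-0.120
tgt n 26 angle median -64.87 fit@126 -64.89 std 0.04 r 0.130-0.155
c [0.56107054 0.00923216] remaining deg 0.4495509402797353
```

View pics/w9c.png

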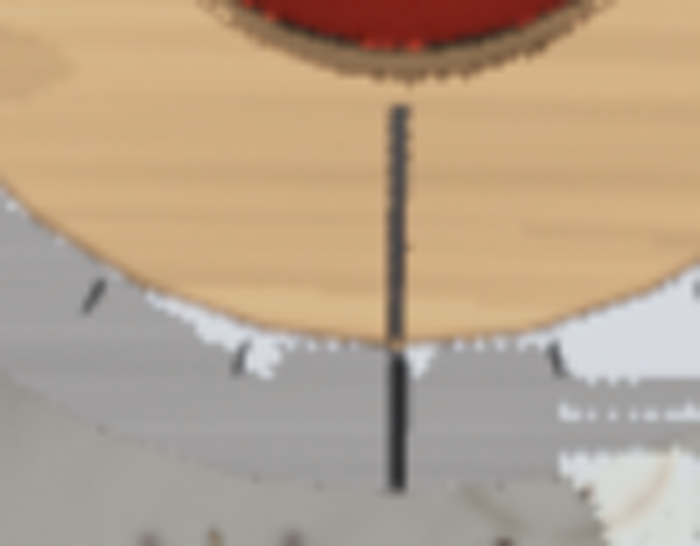

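View pics/wrist9.png

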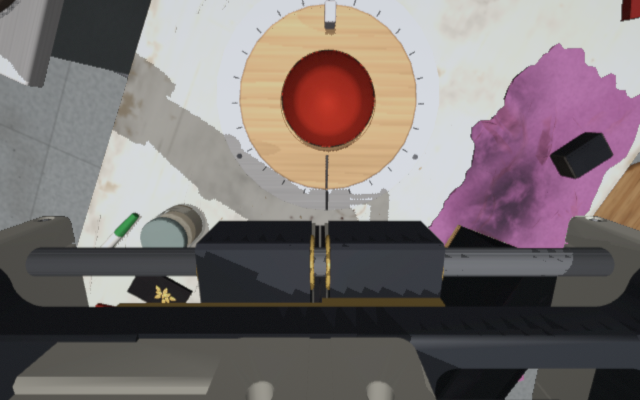

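The index now runs straight into the long line, with about 0.45° (1 mm) left. There is plenty of time, so I'll make one gentle trim nudge of about 0.7 mm along the same path.

```bash

python3 -m creep '[[[-0.8,2.5,-2.5,0,0,0,-1],[-1.3,6.5,-5.5,0,0,0,-1],[-1.8,10.5,-8.5,0,0,0,-1],[-2.8,14.5,-12.5,0,0,0,-1],[-3.8,18.5,-16.5,0,0,0,-1]]]'
python3 -m creep '[[[0,2,-2,0,0,0,-1],[0,2,-5,0,0,0,-1],[0,2,-8,0,0,0,-1],[0,2,-11,0,0,0,-1],[0,2,-12,0,0,0,-1]]]'
python3 -m creep '[[[0,0,0,0,0,0,-1],[0,0,0,0,0,0,-1],[0,0,0,0,0,0,-1],[-0.4,-0.2,0,0,0,0,-1],[-0.8,-0.35,0,0,0,0,-1]]]'
python3 -m creep '[[[-0.2,-0.08,0,0,0,0,-1],[-0.4,-0.16,0,0,0,0,-1],[-0.55,-0.22,0,0,0,0,-1],[-0.62,-0.25,0,0,0,0,-1],[-0.67,-0.27,0,0,0,0,-1]]]'
python3 -m creep '[[[0,0,0,0,0,0,-1],[0,0,0,0,0,0,-1],[0.7,0.3,0,0,0,0,-1],[1.4,0.6,0,0,0,0,-1],[1.4,0.6,2,0,0,0,-1]]]'
python3 -m creep '[[[0,0,3,0,0,0,-1],[0,0,7,0,0,0,-1],[0,-2,11,0,0,0,-1],[1,-6,15,0,0,0,-1],[2,-10,18,0,0,0,-1]]]'
python3 -m creep '[[[0.5,-4,3,0,0,0,-1],[1,-8,6,0,0,0,-1],[1.8,-10.5,8.5,0,0,0,-1],[1.8,-10.5,8.5,0,0,0,-1],[1.8,-10.5,8.5,0,0,0,-1]]]'
python3 -m creep '[[[0,0,0,0,0,0,-1],[0,0,0,0,0,0,-1],[0,0,0,0,0,0,-1]]]'
python3 look.py 10; python3 ang.py 10 -65
python3 - <<'E'
import cv2
from h import arm
im=cv2.imread('pics/wrist10.png');cv2.imwrite('pics/w10c.png',cv2.resize(im[:218,220:440],None,fx=2.7,fy=2.7,interpolation=cv2.INTER_CUBIC))
cv2.imwrite('pics/side10.png',arm.get_image('side')[:,:,::-1])
E
```

```text
clock: 17.85
position: [0.5539, 0.0997, 0.1792]
ee_rot: [1.677, 2.656, 0.001]
force: [0.8, 0.6, -0.8]
width: 0.003
clock: 18.35
position: [0.5525, 0.1179, 0.0576]
ee_rot: [-1.676, -2.654, 0.005]
force: [0.1, -0.8, 0.2]
width: 0.003
clock: 18.85
position: [0.5466, 0.1142, 0.0611]
ee_rot: [1.678, 2.655, 0.002]
force: [-0.5, -0.4, -0.5]
width: 0.007
clock: 19.35
position: [0.5404, 0.1119, 0.0605]
ee_rot: [1.678, 2.655, 0.002]
force: [2.6, 1.2, -0.9]
width: 0.003
clock: 19.85
position: [0.5534, 0.1179, 0.0786]
ee_rot: [-1.677, -2.654, 0.004]
force: [0.2, -0.4, 0.5]
width: 0.006
clock: 20.35
position: [0.5727, 0.0242, 0.2575]
ee_rot: [1.675, 2.657, 0.002]
force: [1.6, 0.2, -0.3]
width: 0.004
clock: 20.85
position: [0.5905, -0.0813, 0.3403]
ee_rot: [1.68, 2.654, 0.0]
force: [0.0, 1.6, -0.3]
width: 0.004
clock: 21.15
position: [0.5899, -0.0797, 0.3395]
ee_rot: [-1.676, -2.656, 0.001]
force: [-0.2, 0.4, 0.2]
width: 0.006
[ 5.8990e-01 -7.9700e-02  3.3950e-01 -1.6758e+00 -2.6557e+00  8.0000e-04] 21.15 0.005888327983451252 [-0.32  0.34  0.51  1.53 -0.17  1.32  0.66]
(array([0.56099707, 0.00915964]), np.float64(0.12312582347496943), 58)
idx n 36 angle median -65.04 fit@126 -65.13 std 0.08 r 0.085-0.120
tgt n 26 angle median -64.83 fit@126 -64.99 std 0.07 r 0.130-0.155
c [0.56099707 0.00915964] remaining deg 0.13668243113714595
```

View pics/w10c.png

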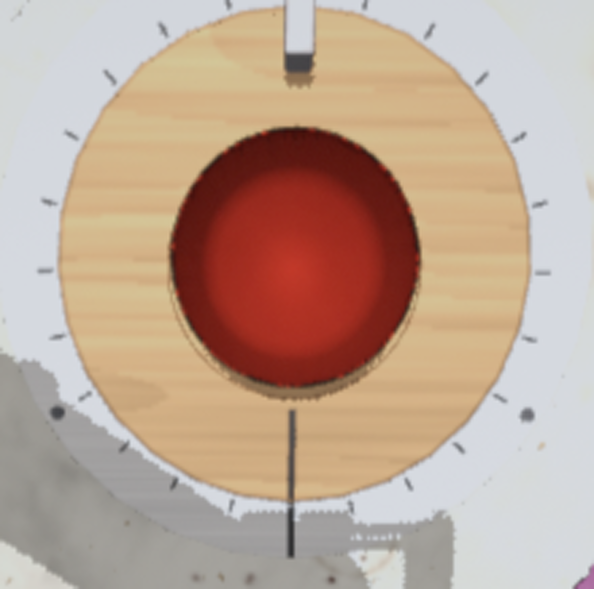

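View pics/side10.png

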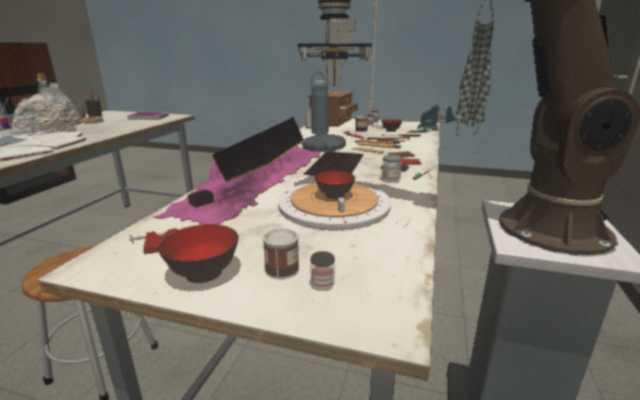

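The index (292,410)-(291,497) and the long line (291,508)-(290,556) in the crop are collinear, with about 0.15° left. The side view shows the bowl, jars and tin where they were, and the gripper is well clear. Handing in.

```bash
python3 -c "
from cell import arm
s=arm.observe();print(s['clock'],abs(s['dq']).max())
arm.sign_off()"
```

```text
21.25 0.005115451380615539
the job is handed in; nothing more can be done
```

The index line now stands at the long scale line, and I handed the job in at 21.25 s of the 48 s allowed. I pushed the post about 111° anticlockwise with the closed fingertips. The first push stopped short, so two small nudges followed, each after backing off to look.

- **Alignment:** the last wrist picture puts the index about 0.15° (0.3 mm) short of the long line, and the two look collinear in the enlarged view.
- **Forces:** the readings printed at the end of each call stayed within about 4 N while pushing.
- **Other objects:** the bowl is still centred on the disc by eye. The jars and the tin look unmoved in the side view, and the gripper was well clear of everything at hand-in.
- **Disagreements:** an early rough side-camera estimate put the disc centre 15 mm off. The wrist views agreed with each other to within about 0.5 mm, so I used those. My rough corner picks on the black board also missed each other by about 12 mm between the scene and side cameras, but I used them only to check clearance.

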